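# Hang the hexagonal lantern frame and prove the hook holds it

### The arm

A 6-joint arm with a two-finger parallel gripper is mounted at the origin on the work surface. World frame = base frame: x ahead of the robot, y to its left, z up, the work surface at z = 0. Lengths are in m, angles in rad, forces in N, time in s.
With the tool pointing down it reaches from about 0.425 to 0.95 m from the base axis. Payload 3.5 kg.
Tool frame: the origin (TCP) lies at the very end of the fingers, on their centre line; the grasp point (between the pads) lies behind it (ctrl.grasp_offset is the z of the grasp point in the tool frame, in m); z points along the fingers, x is the direction in which the jaws open and shut, and the axes are right-handed (so a half turn about z gives the same grasp; the last joint's range is limited). The gripper opens to 85 mm and grips with 20 to 120 N. Pads are 22 mm wide; open, the fingers measure 114 mm over their backs; the gripper's body (76 mm by 85 mm) begins 54 mm behind the grasp point. The pads swing forward as they close: fully open they stand 13 mm farther back than shut.
Start: joints at [-1.275, 0.286, 1.577, -0, 1.279, -0.15], TCP at [0.291, -0.609, 0.208] pointing down, gripper open.
Joint ranges: [-2.77, 2.77], [-0.9, 2.22], [0.21, 2.48], [-1.53, 4.67], [0.24, 2.81], [-2.84, 2.84]. Speed limits (rad/s): [2.79, 2.79, 3.14, 3.14, 3.14, 3.14].

### API

Orientations are given as a unit quaternion [x, y, z, w].
In Python, from plant import ctrl gives the robot as it stands.
- The arm moves only by the shell command python3 -m jog 'ROWS' [FORCE]. ROWS is JSON, a list of rows, each an object with "grip": the closure, from 0 (fully open) to 1 (shut); "xyz": the shift along the tool's x, y, z in m, a list of three; "dr": the turn, a rotation vector about the tool's x, y, z in rad, a list of three. A call has 1 to 12 rows; each row is the pose to reach, as a shift and turn from the pose commanded when the call began, along the tool's axes at that moment; what a row does not reach only later rows make up. A row lasts 1/12 s, in which the tool goes at most 41.7 mm and 7.16 degrees, less where a joint would pass 70% of its speed; a pose out of reach is approached as far as the arm can. A call with a gripper value outside its range is refused whole. The fingers move at their own pace and stop on an object; FORCE is the grip in N (left out, the last holds). Time passes only in rows, so rows that repeat a pose let the fingers close. It gives the time, the measured TCP pose, the force and the opening at its end, in the units of the state.
- ctrl.get_state(): the state, without advancing time (a new reading comes with each control period).
- ctrl.read_camera(name): name is "side" or "top"; returns the picture (480x640x3 uint8, red, green, blue); there is no depth.
- ctrl.get_calibration(name): a dict with "mtx" (3x3 intrinsics, pixels), "R" (3x3) and "t" (3): a world point X has camera coordinates R X + t. Camera axes: x right, y down, z forward; pixel columns grow to the right and rows downward; lengths in m; the calibration is good to about 2 mm. A picture is of the moment at which its call begins. get_calibration takes no time and is no camera call.
- ctrl.sign_off(): hands the job in, once; it reports no verdict.
The state is a dict: "time": time; "qpos": joint angles; "dq": joint speeds; "joint_efforts": joint torques, N m; "eef_pos": TCP position; "tcp_rot": TCP orientation; "contact_force": force on the tool from outside, world axes, zero at the start; "wrist_torque": the same for the moment, N m; "opening": opening from 0.0 (shut) to 1.0 (fully open).
Only numpy, scipy, OpenCV 4.12 (cv2) and the standard library are available. Lean on these libraries where they do the work, as an engineer would, in place of code of your own. Each camera call takes 0.05 s, during which the arm holds its last target.

### The job

Hang the six-sided brass lantern frame by its bail on the sprung brass hook of the stand, and while you still have hold of it tug it gently down until the hook has dipped about 2 cm, to be sure that it is held. Then ease off and let go, leaving the frame hanging still on the hook, and do not disturb the square copper frame or the ruby glass globe.

Things in the scene. Friction and masses are not known exactly. Their poses are not given: they have to be found in the camera images.
- hex_frame: Loose brass six-sided cage, 76 mm over flats, 0.25 kg, upright. Origin: centre of underside, z up. Cap at z 78 mm. On it a stiff 7 mm wire bail, a gable in the y-z plane: legs at y +-28 mm, peak on the axis, its underside at z 130 mm. The hook goes through this opening along x, from either face. Held by a walnut grip on the peak, 18 x 18 mm, sides along x and y, z 138 to 184 mm.
- hook_seat (a point): Top of the lowest part of the 8 mm brass hook, where the bail's peak rests; 210 mm over the bench, moves with the hook. x: level, along the arm from tip to post; z up. Open upturned tip at x -36 mm, 12 mm above the seat; bar level for x +-12 mm, then rising to a collar on the post at x 100 mm (top 269 mm over the bench). Foot 12 mm thick, 130 mm wide, x -55 to 145 mm.
- hook_arm (a joint): How far the hook has dipped straight down on its damped spring, m: 0 unloaded, stop at 0.045, about 2 mm per newton. The frame's weight alone dips it 3 to 6 mm. A good tug brings it to about 20 mm; under 12 mm (weight included) is no tug, over 34 mm is too hard.
- square_frame: Bystander: loose copper four-sided lantern frame, 66 x 66 mm, 172 mm high, with a like bail and walnut grip. Origin: centre of its underside. It and the hexagonal frame may have swapped places. Leave it where it is.
- globe: Bystander: loose ruby-red glass lantern globe, 78 mm across, 101 mm high, standing on the bench. Origin: centre of its underside. Leave it where it is.
Things that resemble listed ones, but are neither listed nor needed, are in the scene too. What is shaped like the hex_frame but black is not meant.

How it is judged:
On the way, in this order (a step that is already met when the one before it is completed fails the run):
1. The held hexagonal frame's bail is over the hook, its peak above the seat (within 15 mm sideways, less than 22 mm above) (x of hook_seat in the frame of hex_frame between -0.015 and 0.015 m and y of hook_seat in the frame of hex_frame between -0.015 and 0.015 m and z of hook_seat in the frame of hex_frame between 0.108 and 0.138 m and contact force between the fingers and hex_frame above 0.5 N).
2. Still held, the frame is tugged down so that the hook dips at least 12 mm, for a moment (0.2 s) (value of joint hook_arm above 0.012 m and contact force between the fingers and hex_frame above 0.5 N and z of hook_seat in the frame of hex_frame between 0.12 and 0.138 m), for 0.2 s.
At the end, for the whole second after the job is handed in: The hexagonal frame hangs released on the hook: bail peak within 18 mm of the seat along the hook, 15 across, 10 in height; frame upright within 0.2 rad, slower than 0.04 m/s; hook dipped 1 to 11 mm (its weight alone); square frame and globe within 30 mm of their starts (x of hook_seat in the frame of hex_frame between -0.018 and 0.018 m and y of hook_seat in the frame of hex_frame between -0.015 and 0.015 m and z of hook_seat in the frame of hex_frame between 0.12 and 0.138 m and value of joint hook_arm between 0.001 and 0.011 m and height (world z) of hex_frame above 0.05 m and angle between hex_frame's own z axis and vertical below 0.2 rad and linear speed of hex_frame below 0.04 m/s and distance of each of square_frame, globe from where it was at the start of the episode below 0.03 m); the robot touches nothing.
It fails at once if The tug is too hard: the hook dips more than 34 mm (value of joint hook_arm above 0.034 m).
It fails at once if The square copper frame is moved more than 30 mm or tipped (distance of square_frame from where it was at the start of the episode above 0.03 m or angle between square_frame's own z axis and vertical above 0.4 rad).
It fails at once if The ruby globe is moved more than 30 mm or tipped (distance of globe from where it was at the start of the episode above 0.03 m or angle between globe's own z axis and vertical above 0.4 rad).
It also fails if it takes over 48 s, if anything falls off the work surface, if the arm or the gripper's body presses on something with over 40 N, if the wrist force passes 120 N, or if a joint passes its speed limit or range.

## Working session

There is one attempt and no reset: what is moved stays moved. The work goes in short steps, Python scripts to look and compute and a shell command to move; the robot and the scene stay as the last step left them, time stands still between calls to the robot, and variables do not carry over. Pictures are saved under pics/ and viewed, and the job is handed in when it is done.

```bash
ls; mkdir -p pics; python3 - <<'E'
from plant import ctrl
import cv2, numpy as np
np.set_printoptions(precision=4,suppress=True)
print(ctrl.get_state(), ctrl.grasp_offset)
for n in("side","top"):
    im=ctrl.read_camera(n); cv2.imwrite(f"pics/{n}0.png",im[:,:,::-1]); c=ctrl.get_calibration(n)
    print(n,c['mtx'],c['R'],c['t'],-np.array(c['R']).T@np.array(c['t']))
E
```

```text
pics
{'time': 0.0, 'qpos': array([-1.275 ,  0.2872,  1.5782,  0.    ,  1.2786, -0.15  ]), 'dq': array([ 0.001 , -0.0001, -0.0007, -0.0013,  0.0014, -0.0008]), 'joint_efforts': array([ -0.0007, -40.5989, -29.2622,  -0.0001,   0.006 ,   0.    ]), 'eef_pos': array([ 0.2909, -0.6083,  0.2068]), 'tcp_rot': array([ 0.8459, -0.5333, -0.0009, -0.0008]), 'contact_force': array([-0.2937, -0.7135,  0.6135]), 'wrist_torque': array([-0.031 ,  0.0144, -0.0161]), 'opening': 0.9966153973669479} -0.0187
side [[603.6332   0.     306.4045]
 [  0.     603.6332 239.1261]
 [  0.       0.       1.    ]] [[-0.9622 -0.2723 -0.004 ]
 [-0.2021  0.7238 -0.6597]
 [ 0.1825 -0.634  -0.7515]] [0.4716 0.2591 0.983 ] [0.3267 0.5641 0.9115]
top [[447.3986   0.     323.6836]
 [  0.     447.3986 238.7487]
 [  0.       0.       1.    ]] [[ 0.1954 -0.9807 -0.0007]
 [-0.9594 -0.191  -0.2073]
 [ 0.2032  0.0412 -0.9783]] [-0.1833  0.5021  0.7876] [ 0.3576 -0.1163  0.8744]
```

View pics/side0.png

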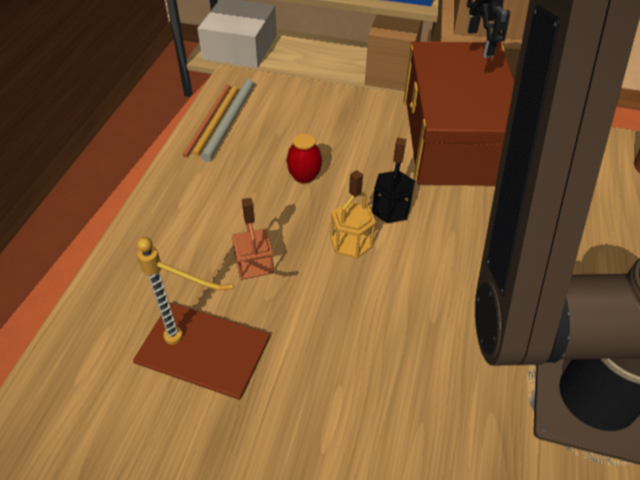

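View pics/top0.png

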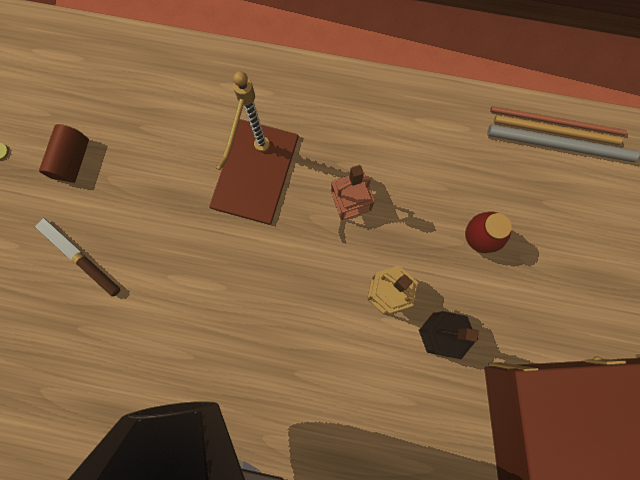

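The side view shows the hex frame near (352,230) with its grip near (356,183), the copper frame at (253,252), the globe at (304,160) and the hook from (150,258) to (230,288). In the top view the hex frame is at (392,292), the black lookalike at (447,335) and the hook tip near (222,166). I'll enlarge both views.

```bash
python3 - <<'E'
import cv2
s=cv2.imread('pics/side0.png');t=cv2.imread('pics/top0.png')
def crop(im,x,y,w,h,n):
    cv2.imwrite(n,cv2.resize(im[y:y+h,x:x+w],None,fx=5,fy=5,interpolation=cv2.INTER_CUBIC))
crop(s,320,130,110,130,'pics/s_hex.png')
crop(s,120,220,155,118,'pics/s_hook.png')
crop(t,350,240,150,120,'pics/t_hex.png')
crop(t,190,60,120,120,'pics/t_hook.png')
E
```

```text
(no output)
```

View pics/s_hex.png

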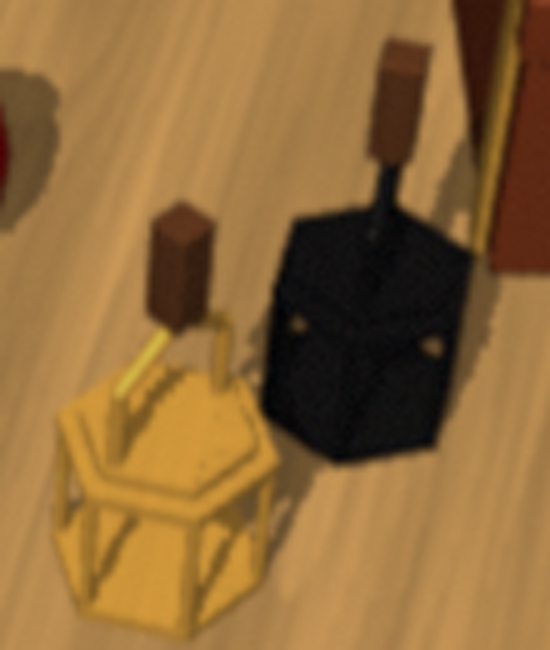

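View pics/s_hook.png

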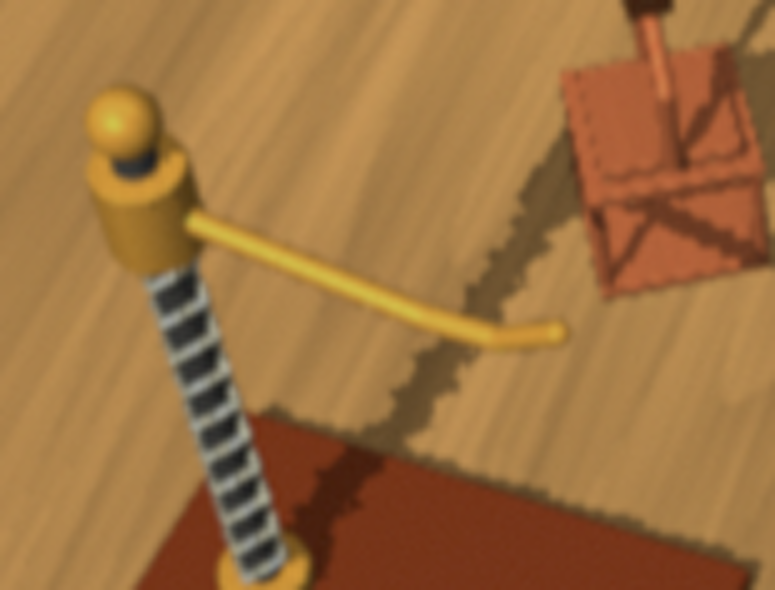

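View pics/t_hex.png

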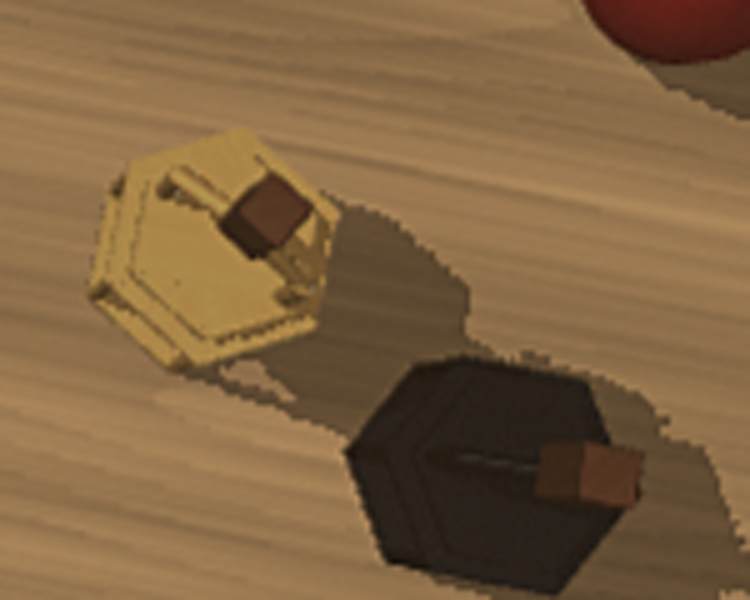

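View pics/t_hook.png

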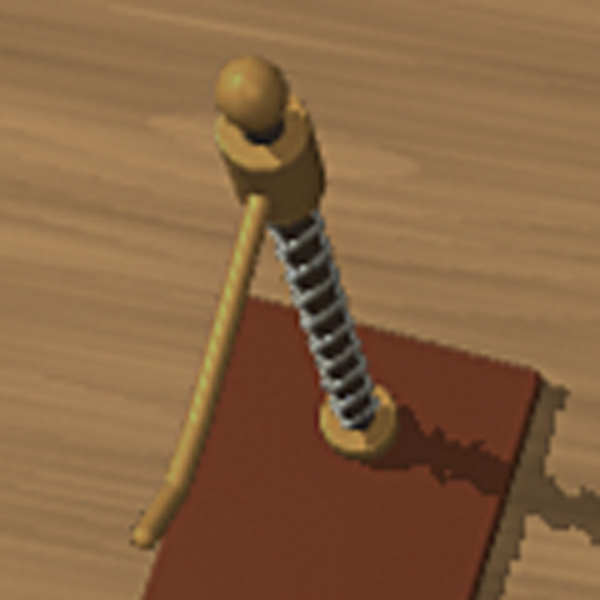

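```bash
cat > h.py <<'E'
import numpy as np, cv2
from plant import ctrl
np.set_printoptions(precision=4,suppress=True)
C={n:ctrl.get_calibration(n) for n in("side","top")}
def P(n):
    c=C[n]; return np.array(c['mtx'])@np.c_[np.array(c['R']),np.array(c['t'])]
def ray(n,p):
    c=C[n];R=np.array(c['R']);o=-R.T@np.array(c['t'])
    d=R.T@np.linalg.solve(np.array(c['mtx']),[p[0],p[1],1]);return o,d
def plane(n,p,z):
    o,d=ray(n,p);return o+d*(z-o[2])/d[2]
def tri(ps,pt):
    X=cv2.triangulatePoints(P("side"),P("top"),np.array(ps,float).reshape(2,1),np.array(pt,float).reshape(2,1))
    X=(X[:3]/X[3]).ravel()
    e=[np.linalg.norm((lambda q:q[:2]/q[2])(P(n)@np.r_[X,1])-p) for n,p in(("side",ps),("top",pt))]
    return X,np.round(e,1)
def proj(n,X):
    q=P(n)@np.r_[X,1];return q[:2]/q[2]
E
python3 - <<'E'
from h import *
s=lambda x,y,o:(o[0]+x/5-.4,o[1]+y/5-.4)
sh=(320,130);sk=(120,220);th=(350,240);tk=(190,60)
for n,a,b in[("griptop",(182,224),(273,210)),("legL shoulder",(118,392),(172,182)),("legR shoulder",(222,318),(312,285)),
  ("legLbase",(115,460),(163,195)),("legRbase",(220,388),(285,298))]:
    print(n,*tri(s(*a,sh),s(*b,th)))
for n,a,b in[("tip",(560,331),(142,540)),("kink",(490,338),(178,480)),("collar",(192,220),(258,198)),("ball",(124,122),(252,92)),("mastbase",(262,575),(357,425))]:
    print(n,*tri(s(*a,sk),s(*b,tk)))
# foot corners z=.012 from top
for p in((298,136),(272,222),(211,208)): print("foot",plane("top",p,.012))
for p in((270,345),(240,395),(136,358)): print("footS",plane("side",p,.012 if p[0]==270 else .006))
for n,a,b in(("sqgrip",(248,204),(357,172)),("globe",(305,160),(489,232)),("black",(402,142),(470,335))): print(n,*tri(a,b))
E
```

```text
griptop [ 0.4603 -0.223   0.181 ] [0.3 0.7]
legL shoulder [ 0.474  -0.1977  0.1165] [0.8 1.5]
legR shoulder [ 0.4473 -0.2507  0.1119] [0.1 0.3]
legLbase [ 0.4742 -0.1994  0.0782] [0.6 1.2]
legRbase [ 0.4451 -0.2481  0.0772] [0.2 0.3]
tip [0.5733 0.0941 0.2188] [0.4 0.6]
kink [0.5981 0.0922 0.2046] [0.3 0.5]
collar [0.6923 0.0856 0.2196] [0.1 0.2]
ball [0.7067 0.0839 0.2576] [0. 0.]
mastbase [0.7067 0.0845 0.0174] [0.8 1.3]
foot [0.7397 0.0147 0.012 ]
foot [0.55   0.0273 0.012 ]
foot [0.5543 0.1533 0.012 ]
footS [0.5395 0.0551 0.012 ]
footS [0.5588 0.1542 0.006 ]
footS [0.7529 0.1377 0.006 ]
sqgrip [ 0.6288 -0.1188  0.1624] [0. 0.]
globe [ 0.6035 -0.3878  0.0424] [0.3 0.7]
black [ 0.398  -0.3337  0.1807] [0.2 0.5]
```

```bash
python3 - <<'E'
from h import *
s=lambda x,y,o:(o[0]+x/5-.4,o[1]+y/5-.4)
sh=(320,130);th=(350,240)
q=[plane("side",s(*p,sh),.078) for p in((58,412),(95,497),(195,520),(278,462),(240,385))]
print("side cap\n",np.array(q)[:,:2],[np.degrees(np.arctan2(*(b-a)[[1,0]])).round(1) for a,b in zip(q,q[1:])])
q=[plane("top",s(*p,th),.078) for p in((125,165),(243,130),(338,213),(318,320))]
print("top cap\n",np.array(q)[:,:2],[np.degrees(np.arctan2(*(b-a)[[1,0]])).round(1) for a,b in zip(q,q[1:])])
for n,o,pp in(("side",sh,((148,228),(182,202),(216,222),(183,246))),("top",th,((268,177),(310,210),(275,245),(237,205)))):
    q=np.array([plane(n,s(*p,o),.183) for p in pp]);print(n,q.mean(0),np.linalg.norm(np.roll(q,-1,0)-q,axis=1),[np.degrees(np.arctan2(*(b-a)[[1,0]])).round(1) for a,b in zip(q,np.roll(q,-1,0))])
E
```

```text
side cap
 [[ 0.5023 -0.2182]
 [ 0.4782 -0.1794]
 [ 0.4398 -0.1781]
 [ 0.416  -0.2152]
 [ 0.4382 -0.2511]] [np.float64(121.8), np.float64(178.2), np.float64(-122.6), np.float64(-58.2)]
top cap
 [[ 0.48   -0.1843]
 [ 0.5008 -0.2237]
 [ 0.4779 -0.2618]
 [ 0.4391 -0.2606]] [np.float64(-62.2), np.float64(-121.0), np.float64(178.3)]
side [ 0.4604 -0.2208  0.183 ] [0.0186 0.0156 0.0175 0.0151] [np.float64(-117.5), np.float64(153.2), np.float64(60.8), np.float64(-22.4)]
top [ 0.4592 -0.2225  0.183 ] [0.0163 0.0156 0.0168 0.0132] [np.float64(-117.9), np.float64(145.2), np.float64(53.7), np.float64(-37.4)]
```

```bash
cat > w.py <<'E'
from h import *
from scipy.spatial.transform import Rotation as R
import sys
# target tcp x y z yaw(deg of tool x) -> tool-frame shift, turn ; based on measured pose
x,y,z,yaw=map(float,sys.argv[1:5])
s=ctrl.get_state();r=R.from_quat(s['tcp_rot']);M=r.as_matrix()
a=np.radians(yaw);X=np.array([np.cos(a),np.sin(a),0]);Z=np.array([0,0,-1.])
T=R.from_matrix(np.c_[X,np.cross(Z,X),Z])
print(s['time'],s['eef_pos'],'yaw',np.degrees(np.arctan2(M[1,0],M[0,0])),'F',s['contact_force'],'open',s['opening'])
print('shift',M.T@(np.array([x,y,z])-s['eef_pos']),'dr',(r.inv()*T).as_rotvec())
E
python3 w.py .460 -.222 .25 -120.5
```

```text
0.1 [ 0.2909 -0.6084  0.207 ] yaw -64.45936152433671 F [-0.1911 -0.7016  0.0946] open 0.999310480686261
shift [-0.2758 -0.3192 -0.0424] dr [0.0008 0.0021 0.9781]
```

```bash
python3 -m jog '[{"grip":0,"xyz":[0,0,-0.04],"dr":[0,0,0.1]},{"grip":0,"xyz":[-0.01,-0.01,-0.08],"dr":[0,0,0.2]},{"grip":0,"xyz":[-0.035,-0.04,-0.08],"dr":[0,0,0.3]},{"grip":0,"xyz":[-0.062,-0.072,-0.08],"dr":[0,0,0.4]},{"grip":0,"xyz":[-0.089,-0.103,-0.08],"dr":[0,0,0.5]},{"grip":0,"xyz":[-0.116,-0.134,-0.08],"dr":[0,0,0.6]},{"grip":0,"xyz":[-0.143,-0.165,-0.08],"dr":[0,0,0.7]},{"grip":0,"xyz":[-0.17,-0.197,-0.08],"dr":[0,0,0.8]},{"grip":0,"xyz":[-0.197,-0.228,-0.08],"dr":[0,0,0.9]},{"grip":0,"xyz":[-0.224,-0.259,-0.08],"dr":[0,0,0.978]},{"grip":0,"xyz":[-0.251,-0.29,-0.07],"dr":[0,0,0.978]},{"grip":0,"xyz":[-0.276,-0.319,-0.043],"dr":[0,0.002,0.978]}]' 60; python3 w.py .460 -.222 .20 -120.5
python3 - <<'E'
from h import *
for n in("side","top"):
    im=ctrl.read_camera(n); cv2.imwrite(f"pics/{n}1.png",im[:,:,::-1])
E
```

```text
time: 1.1
eef_pos: [0.4601, -0.2255, 0.2579]
tcp_rot: [-0.496, 0.868, -0.004, 0.001]
contact_force: [1.2, -0.2, -0.1]
opening: 1.0
1.1 [ 0.4601 -0.2255  0.2579] yaw -120.4641203033752 F [ 1.1546 -0.2193 -0.1045] open 0.9998656403761647
shift [-0.0031  0.0024  0.0578] dr [-0.0086 -0.0022  0.0006]
```

View pics/side1.png

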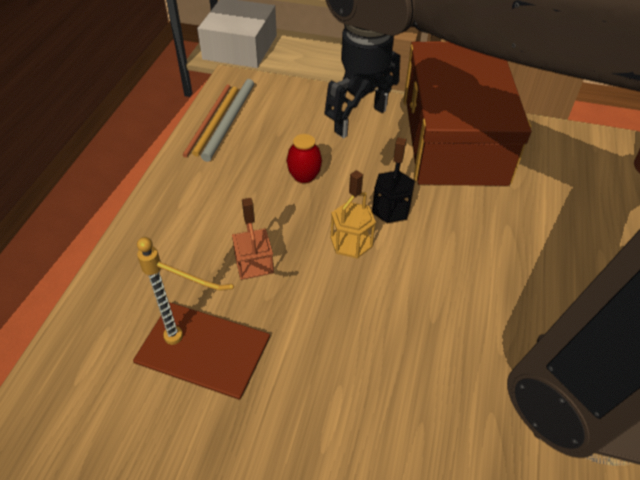

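```bash
python3 w.py .460 -.222 .143 -120.5
```

```text
1.2 [ 0.4574 -0.2211  0.2502] yaw -120.14745092385323 F [-0.3884 -0.326  -0.4312] open 0.9981046015979532
shift [-0.0005 -0.0034  0.1072] dr [0.0066 0.0007 0.0062]
```

The gripper hovers over the hex frame's grip at (356,183), with its fingers at (343,127) and (384,106) on either side. Next I descend and close.

```bash
python3 -m jog '[{"grip":0,"xyz":[0,0,0.03],"dr":[0,0,0]},{"grip":0,"xyz":[0,-0.001,0.06],"dr":[0,0,0]},{"grip":0,"xyz":[0,-0.001,0.085],"dr":[0,0,0]},{"grip":0,"xyz":[0,-0.001,0.107],"dr":[0,0,0]},{"grip":0,"xyz":[0,-0.001,0.107],"dr":[0,0,0]},{"grip":0,"xyz":[0,-0.001,0.107],"dr":[0,0,0]}]' 60; python3 w.py .460 -.222 .143 -120.5
python3 - <<'E'
from h import *
for n in("side","top"):
    im=ctrl.read_camera(n); cv2.imwrite(f"pics/{n}2.png",im[:,:,::-1])
a=cv2.imread('pics/side2.png')[120:260,280:440];b=cv2.imread('pics/top2.png')[200:340,320:480]
cv2.imwrite('pics/c2.png',np.hstack([cv2.resize(a,(400,350)),cv2.resize(b,(400,350))]))
E
```

```text
time: 1.7
eef_pos: [0.4579, -0.2275, 0.1465]
tcp_rot: [-0.496, 0.868, 0.001, -0.001]
contact_force: [0.0, 0.0, 0.6]
opening: 1.0
1.7 [ 0.4579 -0.2275  0.1465] yaw -120.5253600912373 F [0.0467 0.0198 0.5504] open 0.9998212457269291
shift [-0.0058  0.0009  0.0035] dr [ 0.0023 -0.0015 -0.0004]
```

View pics/c2.png

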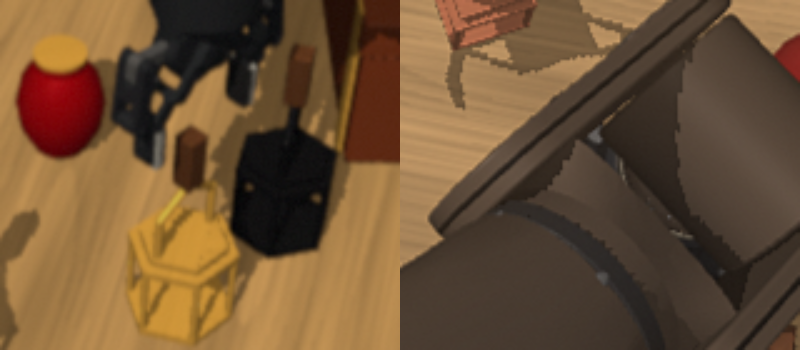

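```bash
python3 - <<'E'
from h import *
s=ctrl.get_state();print(s['time'],s['eef_pos'])
from scipy.spatial.transform import Rotation as R
M=R.from_quat(s['tcp_rot']).as_matrix();print(M)
f=lambda p:((p-[280,120])*2.5).round()
for dz in(0,-.013,-.0187,-.03):
  print(dz,[f(proj("side",s['eef_pos']+M@[dx,0,dz])) for dx in(-.0425,0,.0425)])
print(f(proj("side",[.46,-.222,.183])),f(proj("side",[.46,-.222,.138])))
E
```

```text
1.8 [ 0.4596 -0.2286  0.1494]
[[-0.5078 -0.8615  0.0021]
 [-0.8615  0.5078 -0.0037]
 [ 0.0021 -0.0037 -1.    ]]
0 [array([150., 192.]), array([191., 164.]), array([230., 136.])]
-0.013 [array([151., 179.]), array([192., 151.]), array([232., 123.])]
-0.0187 [array([151., 173.]), array([192., 145.]), array([232., 117.])]
-0.03 [array([152., 162.]), array([193., 133.]), array([233., 105.])]
[191. 135.] [187. 181.]
```

```bash
for i in 1 2 3; do python3 -m jog '[{"grip":0,"xyz":[0,0,0],"dr":[0,0,0]}]' | head -2; done; python3 - <<'E'
from h import *
print(ctrl.get_state()['qpos'])
im=ctrl.read_camera("side"); print(ctrl.get_state()['eef_pos']);cv2.imwrite("pics/s3.png",cv2.resize(im[120:260,280:440,::-1],(800,700))[:600])
E
```

```text
time: 1.88
eef_pos: [0.4599, -0.2287, 0.1499]
time: 1.97
eef_pos: [0.4598, -0.2284, 0.1496]
time: 2.05
eef_pos: [0.4595, -0.2281, 0.149]
[-0.6578 -0.0169  2.0264 -0.0017  1.1283  1.446 ]
[ 0.4593 -0.2279  0.1486]
```

View pics/s3.png

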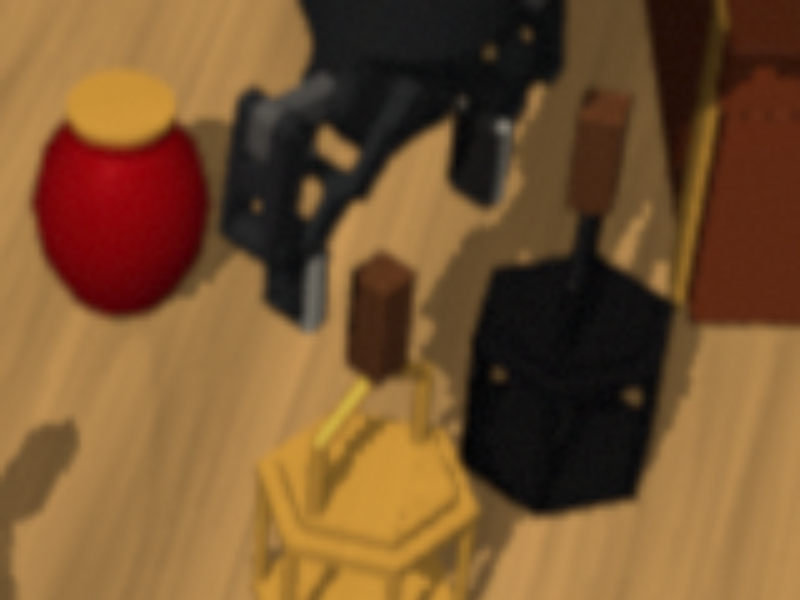

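```bash
python3 w.py .460 -.222 .146 -120.5; python3 -m jog '[{"grip":0.3,"xyz":[-0.005,0.003,0.002],"dr":[0,0,0]},{"grip":0.5,"xyz":[-0.005,0.003,0.002],"dr":[0,0,0]},{"grip":0.5,"xyz":[-0.005,0.003,0.002],"dr":[0,0,0]},{"grip":0.5,"xyz":[-0.005,0.003,0.002],"dr":[0,0,0]},{"grip":0.5,"xyz":[-0.005,0.003,0.002],"dr":[0,0,0]}]' 60; python3 - <<'E'
from h import *
im=ctrl.read_camera("side"); print(ctrl.get_state()['eef_pos']);cv2.imwrite("pics/s4.png",cv2.resize(im[120:260,280:440,::-1],(800,700))[:600])
E
```

```text
2.1 [ 0.4593 -0.2279  0.1486] yaw -120.4932752324393 F [ 0.2442 -0.4531 -1.3592] open 1.001247642384958
shift [-0.0054  0.0024  0.0026] dr [-0.0028 -0.002   0.0001]
time: 2.52
eef_pos: [0.4588, -0.2216, 0.1455]
tcp_rot: [-0.496, 0.868, -0.001, -0.001]
contact_force: [-0.1, -0.2, 0.1]
opening: 0.499
[ 0.4588 -0.2216  0.1455]
```

View pics/s4.png

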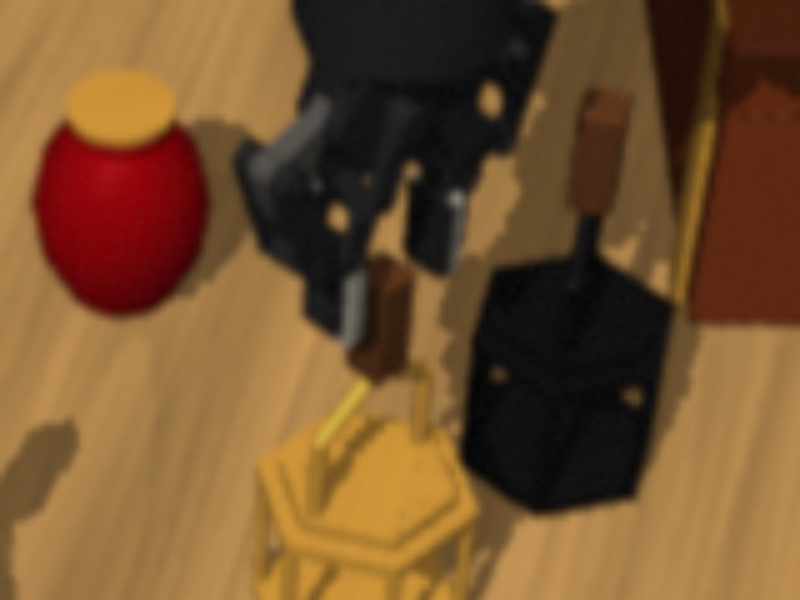

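The fingers now straddle the grip: the near one is at (350,340) in the crop, in front of the grip, and the far one is behind it at (440,265). I'm closing.

```bash
python3 -m jog '[{"grip":0.7,"xyz":[0,0,0],"dr":[0,0,0]},{"grip":0.8,"xyz":[0,0,0],"dr":[0,0,0]},{"grip":1,"xyz":[0,0,0],"dr":[0,0,0]},{"grip":1,"xyz":[0,0,0],"dr":[0,0,0]},{"grip":1,"xyz":[0,0,0],"dr":[0,0,0]},{"grip":1,"xyz":[0,0,0],"dr":[0,0,0]}]' 70; python3 - <<'E'
from h import *
im=ctrl.read_camera("side"); print(ctrl.get_state()['eef_pos']);cv2.imwrite("pics/s5.png",cv2.resize(im[120:260,280:440,::-1],(800,700))[:600])
E
python3 w.py .460 -.222 .143 -120.5;
```

```text
time: 3.07
eef_pos: [0.459, -0.222, 0.1459]
tcp_rot: [-0.496, 0.868, -0.001, -0.0]
contact_force: [0.6, -1.2, 1.5]
opening: 0.188
[ 0.459  -0.222   0.1459]
3.1167 [ 0.459  -0.222   0.1459] yaw -120.4938297287372 F [ 1.3624 -0.6315  2.3233] open 0.18656104646722896
shift [-0.0005 -0.0008  0.0029] dr [-0.0019 -0.002   0.0001]
```

View pics/s5.png

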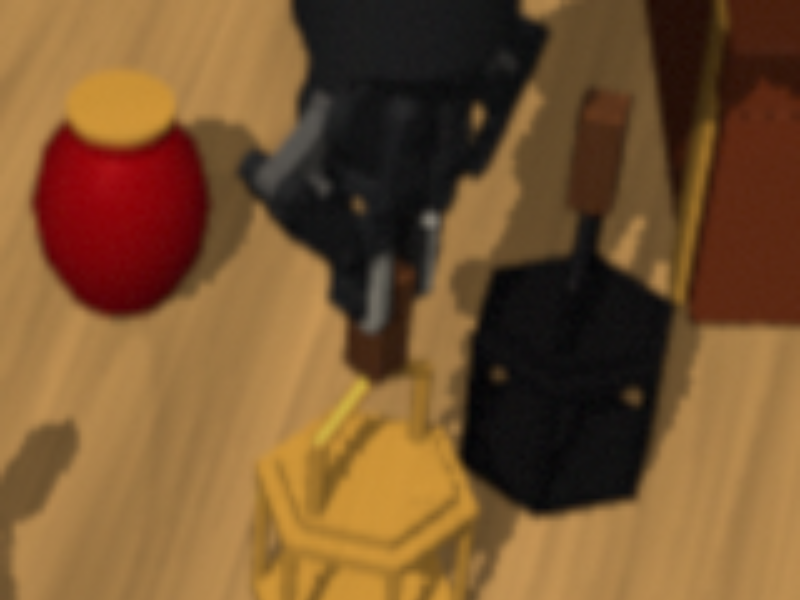

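The frame is gripped near the top of the grip (opening 0.188, about 16 mm). I'll lift it and look.

```bash
python3 -m jog '[{"grip":1,"xyz":[0,0,-0.01],"dr":[0,0,0]},{"grip":1,"xyz":[0,0,-0.03],"dr":[0,0,0]},{"grip":1,"xyz":[0,0,-0.055],"dr":[0,0,0]},{"grip":1,"xyz":[0,0,-0.08],"dr":[0,0,0]},{"grip":1,"xyz":[0,0,-0.1],"dr":[0,0,0]},{"grip":1,"xyz":[0,0,-0.112],"dr":[0,0,0]},{"grip":1,"xyz":[0,0,-0.112],"dr":[0,0,0]}]' 70; python3 - <<'E'
from h import *
im=ctrl.read_camera("side"); print(ctrl.get_state()['eef_pos']);cv2.imwrite("pics/s6.png",im[:,:,::-1])
E
python3 w.py .500 .099 .258 -94
```

```text
time: 3.7
eef_pos: [0.4599, -0.2221, 0.2608]
tcp_rot: [-0.496, 0.868, -0.003, 0.001]
contact_force: [0.9, -0.6, -2.1]
opening: 0.189
[ 0.4591 -0.2215  0.2585]
3.75 [ 0.4591 -0.2215  0.2585] yaw -120.48678601869118 F [-0.7724 -0.0264 -1.8071] open 0.18999216079723946
shift [-0.297   0.1274 -0.0004] dr [-0.0024 -0.0024 -0.4623]
```

View pics/s6.png

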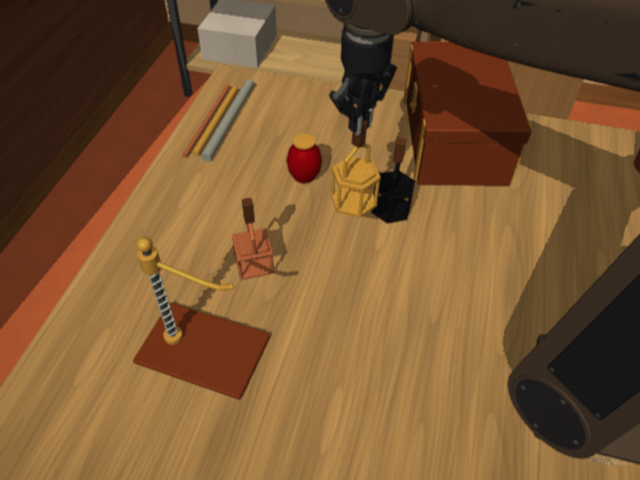

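The frame is lifted and upright at (356,185), with its weight showing at the wrist. I'll carry it to the waypoint in front of the hook tip.

```bash
python3 -m jog '[{"grip":1,"xyz":[-0.012,0.005,0],"dr":[0,0,-0.03]},{"grip":1,"xyz":[-0.037,0.016,0],"dr":[0,0,-0.07]},{"grip":1,"xyz":[-0.066,0.028,0],"dr":[0,0,-0.12]},{"grip":1,"xyz":[-0.096,0.041,0],"dr":[0,0,-0.17]},{"grip":1,"xyz":[-0.126,0.054,0],"dr":[0,0,-0.22]},{"grip":1,"xyz":[-0.156,0.067,0],"dr":[0,0,-0.27]},{"grip":1,"xyz":[-0.186,0.08,0],"dr":[0,0,-0.32]},{"grip":1,"xyz":[-0.216,0.093,0],"dr":[0,0,-0.37]},{"grip":1,"xyz":[-0.246,0.105,0],"dr":[0,0,-0.41]},{"grip":1,"xyz":[-0.27,0.116,0],"dr":[0,0,-0.44]},{"grip":1,"xyz":[-0.287,0.123,0],"dr":[0,0,-0.455]},{"grip":1,"xyz":[-0.297,0.127,0],"dr":[0,0,-0.462]}]'; python3 -m jog '[{"grip":1,"xyz":[0,0,0],"dr":[0,0,0]},{"grip":1,"xyz":[0,0,0],"dr":[0,0,0]},{"grip":1,"xyz":[0,0,0],"dr":[0,0,0]}]' | head -2
python3 - <<'E'
from h import *
for n in("side","top"):
    im=ctrl.read_camera(n); cv2.imwrite(f"pics/{n}7.png",im[:,:,::-1])
a=cv2.imread('pics/side7.png')[180:400,100:400]
cv2.imwrite('pics/c7.png',cv2.resize(a,(800,587)))
E
python3 w.py .506 .099 .256 -94
```

```text
time: 4.75
eef_pos: [0.4983, 0.1018, 0.2543]
tcp_rot: [-0.683, 0.73, 0.001, -0.002]
contact_force: [0.5, -0.1, -1.5]
opening: 0.187
time: 5.0
eef_pos: [0.4996, 0.0982, 0.2561]
5.1 [0.4999 0.0979 0.2566] yaw -94.10854422705515 F [ 0.5741  0.3855 -1.6807] open 0.18950793627747134
shift [-0.0015 -0.006   0.0006] dr [ 0.0005 -0.0023 -0.0019]
```

View pics/c7.png

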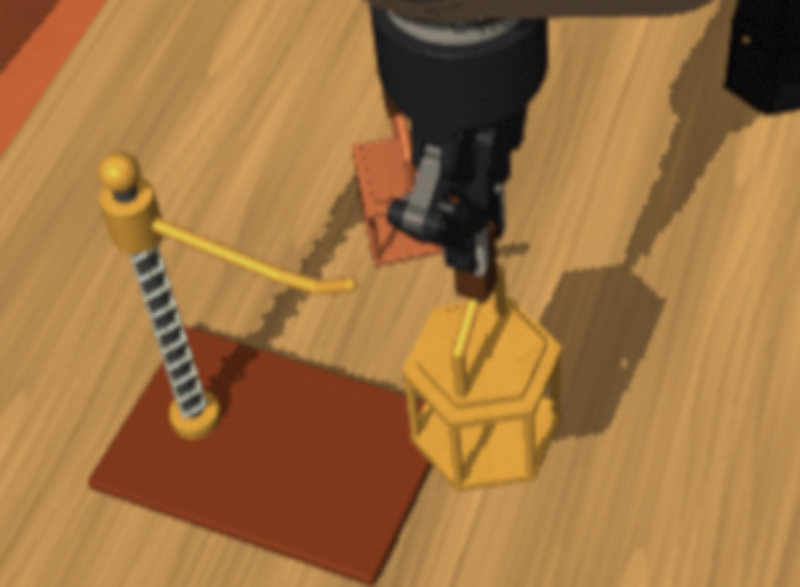

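View pics/top7.png

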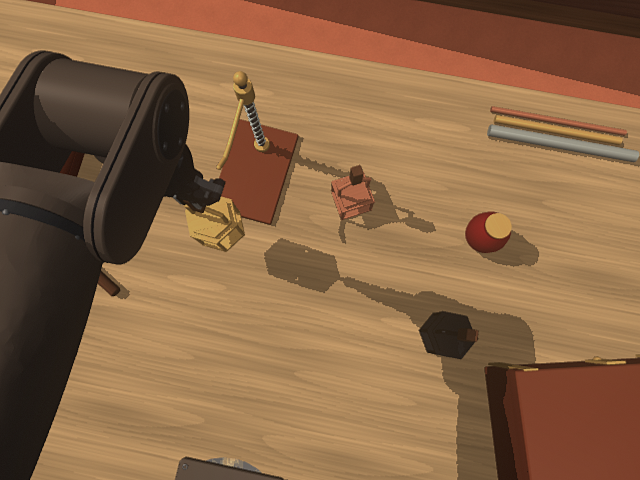

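```bash
python3 - <<'E'
import cv2
cv2.imwrite('pics/t7.png',cv2.resize(cv2.imread('pics/top7.png')[140:260,160:280],(720,720),interpolation=cv2.INTER_CUBIC)[:600])
cv2.imwrite('pics/s7.png',cv2.resize(cv2.imread('pics/side7.png')[265:370,240:320],None,fx=6,fy=6,interpolation=cv2.INTER_CUBIC)[:600])
E
```

```text
(no output)
```

View pics/t7.png

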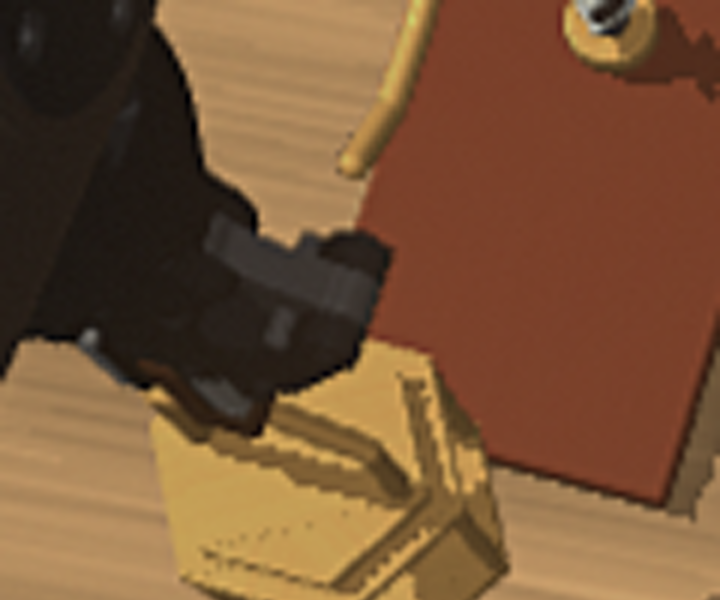

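View pics/s7.png

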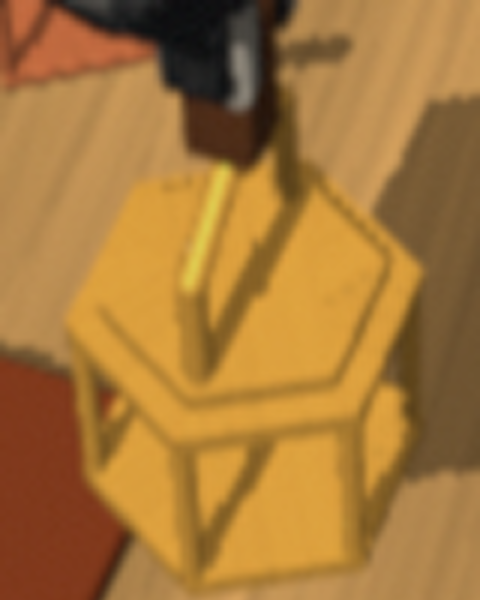

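```bash
python3 - <<'E'
from h import *
a=lambda p:(240+p[0]/6-.4,265+p[1]/6-.4); b=lambda p:(160+p[0]/6-.4,140+p[1]/6-.4)
q=np.array([plane("side",a(p),.188) for p in((68,325),(178,440),(365,415),(420,268),(315,170),(140,182))])
print(q[:,:2],"centre",q[:,:2].mean(0),(q[:3]+q[3:])[:,:2]/2)
d=np.roll(q,-1,0)-q;print(np.degrees(np.arctan2(d[:,1],d[:,0])).round(1),np.linalg.norm(d,axis=1))
print(tri(a((140,182)),b((435,355))),tri(a((365,415)),b((180,582))))
l=[plane("side",a(p),.188) for p in((197,378),(290,198))];print("legs",l,(l[0]+l[1])/2,np.degrees(np.arctan2(*(l[0]-l[1])[[1,0]])))
print(ctrl.get_state()['eef_pos'])
E
```

```text
[[0.5376 0.1209]
 [0.5024 0.1442]
 [0.4624 0.1259]
 [0.4612 0.0825]
 [0.494  0.0614]
 [0.5344 0.0765]] centre [0.4986 0.1019] [[0.4994 0.1017]
 [0.4982 0.1028]
 [0.4984 0.1012]]
[ 146.5 -155.4  -91.6  -32.8   20.5   85.9] [0.0422 0.0439 0.0434 0.039  0.0431 0.0446]
(array([0.537 , 0.071 , 0.1801]), array([0.2, 0.4])) (array([0.4635, 0.122 , 0.1815]), array([0.1, 0.1]))
legs [array([0.5034, 0.1268, 0.188 ]), array([0.4974, 0.0711, 0.188 ])] [0.5004 0.099  0.188 ] 83.92153371573403
[0.4999 0.0979 0.2566]
```

The frame is centred near (0.500, 0.098), yaw about 86°, and the peak is about 12 mm above the tip. I'll slide it along the hook.

```bash
python3 -m jog '[{"grip":1,"xyz":[0,-0.007,0],"dr":[0,0,0]},{"grip":1,"xyz":[0,-0.02,0],"dr":[0,0,0]},{"grip":1,"xyz":[0,-0.033,0],"dr":[0,0,0]},{"grip":1,"xyz":[0,-0.045,0],"dr":[0,0,0]},{"grip":1,"xyz":[0,-0.057,0],"dr":[0,0,0]},{"grip":1,"xyz":[0,-0.069,0],"dr":[0,0,0]},{"grip":1,"xyz":[0,-0.081,0],"dr":[0,0,0]},{"grip":1,"xyz":[0,-0.093,0],"dr":[0,0,0]},{"grip":1,"xyz":[0,-0.102,0],"dr":[0,0,0]},{"grip":1,"xyz":[0,-0.107,0],"dr":[0,0,0]},{"grip":1,"xyz":[0,-0.107,0],"dr":[0,0,0]},{"grip":1,"xyz":[0,-0.107,0],"dr":[0,0,0]}]'
python3 - <<'E'
from h import *
for n in("side","top"):
    im=ctrl.read_camera(n); cv2.imwrite(f"pics/{n}8.png",im[:,:,::-1])
a=cv2.imread('pics/side8.png')[200:380,110:310];b=cv2.imread('pics/top8.png')[60:240,140:340]
cv2.imwrite('pics/c8.png',np.hstack([cv2.resize(a,(400,360)),cv2.resize(b,(400,360))]))
cv2.imwrite('pics/s8.png',cv2.resize(a[20:140,70:200],None,fx=5,fy=5,interpolation=cv2.INTER_CUBIC))
E
python3 w.py .607 .0916 .226 -94
```

```text
time: 6.1
eef_pos: [0.6067, 0.0911, 0.2567]
tcp_rot: [-0.682, 0.732, -0.0, -0.001]
contact_force: [-0.6, 0.2, -2.1]
opening: 0.185
6.2 [0.6064 0.0914 0.2569] yaw -94.02375776647114 F [-1.3662  1.0489 -1.8277] open 0.19173863672824631
shift [-0.0003 -0.0006  0.0309] dr [ 0.0004 -0.0019 -0.0004]
```

View pics/c8.png

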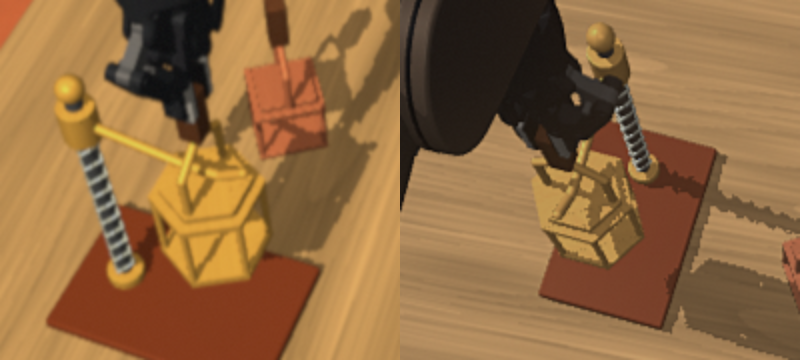

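View pics/s8.png

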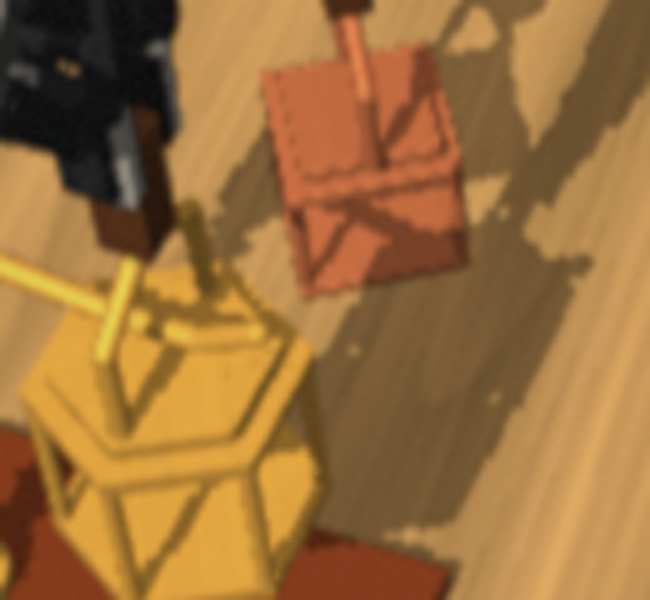

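The bail is over the hook: the hook passes between the legs and its tip shows on the near side at (265,330). I'll lower it and watch the force.

```bash
python3 -m jog '[{"grip":1,"xyz":[0,0,0.005],"dr":[0,0,0]},{"grip":1,"xyz":[0,0,0.01],"dr":[0,0,0]},{"grip":1,"xyz":[0,0,0.015],"dr":[0,0,0]},{"grip":1,"xyz":[0,0,0.02],"dr":[0,0,0]},{"grip":1,"xyz":[0,0,0.024],"dr":[0,0,0]},{"grip":1,"xyz":[0,0,0.027],"dr":[0,0,0]},{"grip":1,"xyz":[0,0,0.03],"dr":[0,0,0]},{"grip":1,"xyz":[0,0,0.03],"dr":[0,0,0]},{"grip":1,"xyz":[0,0,0.03],"dr":[0,0,0]},{"grip":1,"xyz":[0,0,0.03],"dr":[0,0,0]}]'
for i in 1 2 3; do python3 -m jog '[{"grip":1,"xyz":[0,0,0],"dr":[0,0,0]}]' | grep -E 'eef|cont'; done
```

```text
time: 7.03
eef_pos: [0.607, 0.0913, 0.2272]
tcp_rot: [-0.682, 0.731, -0.001, -0.001]
contact_force: [0.3, -0.7, -2.7]
opening: 0.185
eef_pos: [0.607, 0.0913, 0.2272]
contact_force: [0.3, 0.1, -1.7]
eef_pos: [0.6069, 0.0913, 0.2272]
contact_force: [1.1, -0.0, -2.0]
eef_pos: [0.6069, 0.0913, 0.2271]
contact_force: [0.1, 0.4, -2.2]
```

```bash
python3 -m jog '[{"grip":1,"xyz":[0,0,0.003],"dr":[0,0,0]},{"grip":1,"xyz":[0,0,0.006],"dr":[0,0,0]},{"grip":1,"xyz":[0,0,0.006],"dr":[0,0,0]},{"grip":1,"xyz":[0,0,0.006],"dr":[0,0,0]}]'| grep -E 'eef|cont'
for i in 1 2 3; do python3 -m jog '[{"grip":1,"xyz":[0,0,0],"dr":[0,0,0]}]' | grep -E 'eef|cont'; done
python3 - <<'E'
from h import *
for n in("side","top"):
    im=ctrl.read_camera(n); cv2.imwrite(f"pics/{n}9.png",im[:,:,::-1])
a=cv2.imread('pics/side9.png')[220:340,120:300]
cv2.imwrite('pics/s9.png',cv2.resize(a,None,fx=4.4,fy=4.4,interpolation=cv2.INTER_CUBIC))
E
```

```text
eef_pos: [0.6072, 0.0914, 0.2214]
contact_force: [-0.3, 0.6, 0.9]
eef_pos: [0.6072, 0.0914, 0.2215]
contact_force: [0.5, 0.4, 0.6]
eef_pos: [0.6071, 0.0914, 0.2214]
contact_force: [0.3, 0.5, 0.7]
eef_pos: [0.6071, 0.0914, 0.2213]
contact_force: [-0.5, 1.1, 1.9]
```

View pics/s9.png

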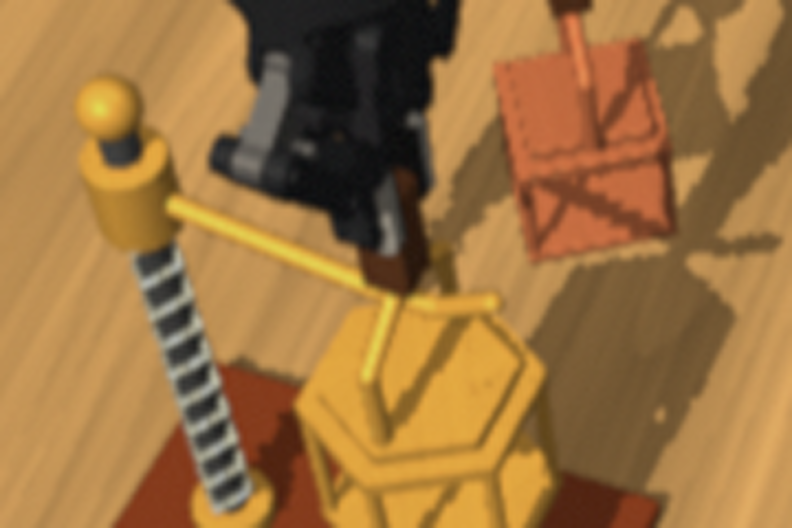

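Contact is made: Fz went from -2 to about +1 N, and the bail peak sits on the level bar. Now the tug, in two stages.

```bash
python3 -m jog '[{"grip":1,"xyz":[0,0,0.003],"dr":[0,0,0]},{"grip":1,"xyz":[0,0,0.006],"dr":[0,0,0]},{"grip":1,"xyz":[0,0,0.009],"dr":[0,0,0]},{"grip":1,"xyz":[0,0,0.009],"dr":[0,0,0]},{"grip":1,"xyz":[0,0,0.009],"dr":[0,0,0]}]' 90| grep -E 'eef|cont'
for i in 1 2; do python3 -m jog '[{"grip":1,"xyz":[0,0,0],"dr":[0,0,0]}]' | grep -E 'eef|cont'; done
python3 - <<'E'
from h import *
im=ctrl.read_camera("side"); cv2.imwrite("pics/side10.png",im[:,:,::-1])
a=cv2.imread('pics/side9.png')[220:340,120:300];b=cv2.imread('pics/side10.png')[220:340,120:300]
cv2.imwrite('pics/s10.png',cv2.resize(b,None,fx=4.4,fy=4.4,interpolation=cv2.INTER_CUBIC))
# ball/collar shift from initial by matching
i0=cv2.imread('pics/side0.png')
for n in('side9','side10'):
    m=cv2.imread(f'pics/{n}.png');t=cv2.resize(i0[234:278,134:164],None,fx=8,fy=8,interpolation=cv2.INTER_CUBIC)
    S=cv2.resize(m[224:300,124:174],None,fx=8,fy=8,interpolation=cv2.INTER_CUBIC)
    _,v,_,l=cv2.minMaxLoc(cv2.matchTemplate(S,t,cv2.TM_CCOEFF_NORMED));print(n,v,l[0]/8-10,l[1]/8-10)
B=np.array([.7067,.0839,.2576]);print([proj("side",B-[0,0,d])-proj("side",B) for d in(.005,.02)])
E
```

```text
eef_pos: [0.6072, 0.0914, 0.2126]
contact_force: [-0.5, 1.1, 5.6]
eef_pos: [0.6072, 0.0914, 0.2127]
contact_force: [-0.9, 0.2, 5.9]
eef_pos: [0.6072, 0.0913, 0.2128]
contact_force: [0.8, 0.6, 5.2]
side9 0.9129522442817688 0.25 1.625
side10 0.6959702968597412 1.5 5.625
[array([0.7144, 2.2702]), array([2.8212, 8.9646])]
```

View pics/s10.png

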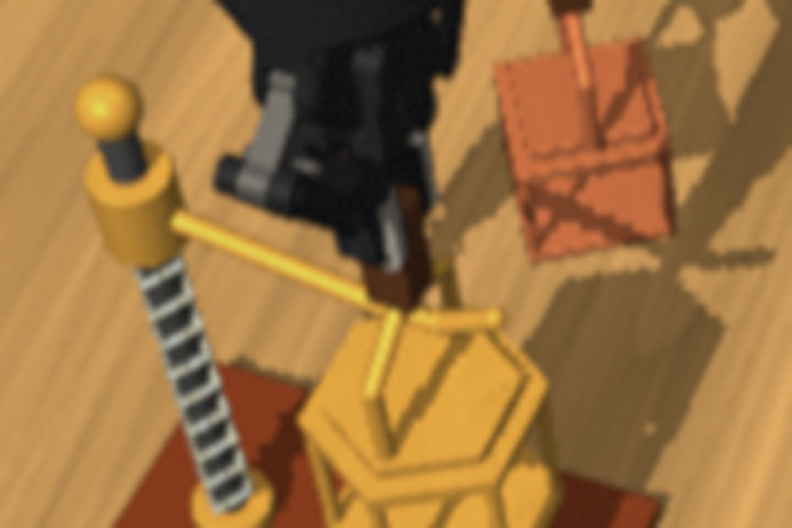

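The hook has dipped about 14 mm: its tip moved down 3.6 px between views (the post's ball is fixed), and the force is about 7.5 N. I'll add another 6 mm.

```bash
python3 -m jog '[{"grip":1,"xyz":[0,0,0.003],"dr":[0,0,0]},{"grip":1,"xyz":[0,0,0.006],"dr":[0,0,0]},{"grip":1,"xyz":[0,0,0.006],"dr":[0,0,0]},{"grip":1,"xyz":[0,0,0.006],"dr":[0,0,0]},{"grip":1,"xyz":[0,0,0.006],"dr":[0,0,0]},{"grip":1,"xyz":[0,0,0.006],"dr":[0,0,0]},{"grip":1,"xyz":[0,0,0.006],"dr":[0,0,0]}]' | grep -E 'eef|cont'
python3 - <<'E'
from h import *
s=ctrl.get_state();print(s['contact_force'],s['opening'])
im=ctrl.read_camera("side"); cv2.imwrite("pics/side11.png",im[:,:,::-1])
b=cv2.imread('pics/side11.png')[220:340,120:300]
cv2.imwrite('pics/s11.png',cv2.resize(b,None,fx=4.4,fy=4.4,interpolation=cv2.INTER_CUBIC))
X=np.array([.5733,.0941,.2188]);print([proj("side",X-[0,0,d])-proj("side",X) for d in(.005,.02)])
E
```

```text
eef_pos: [0.6074, 0.0914, 0.2077]
contact_force: [-1.3, 1.0, 7.7]
[-1.3117  1.0266  7.715 ] 0.1797089769026229
[array([0.3364, 2.093 ]), array([1.3285, 8.2647])]
```

View pics/s11.png

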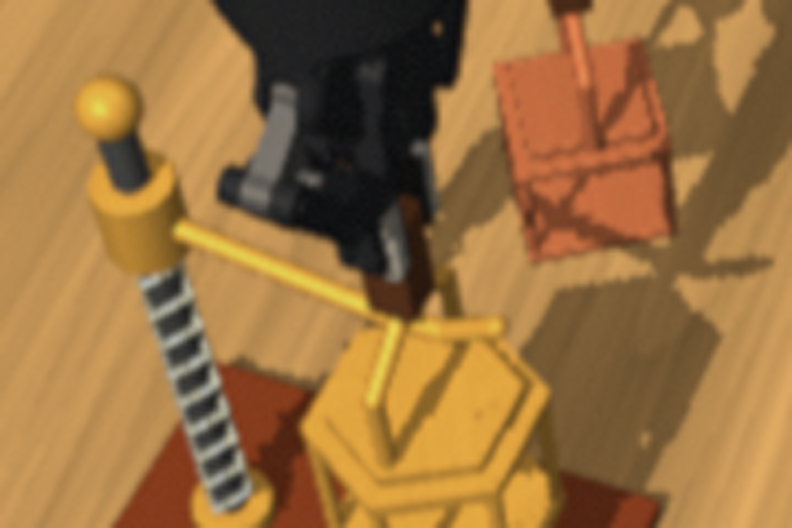

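The tip has gone from y≈291 to 327 (8.2 px, about 20 mm), and it was held long enough. I'll ease off to where the hook carries only the weight.

```bash
python3 -m jog '[{"grip":1,"xyz":[0,0,-0.002],"dr":[0,0,0]},{"grip":1,"xyz":[0,0,-0.005],"dr":[0,0,0]},{"grip":1,"xyz":[0,0,-0.008],"dr":[0,0,0]},{"grip":1,"xyz":[0,0,-0.011],"dr":[0,0,0]},{"grip":1,"xyz":[0,0,-0.013],"dr":[0,0,0]},{"grip":1,"xyz":[0,0,-0.014],"dr":[0,0,0]},{"grip":1,"xyz":[0,0,-0.014],"dr":[0,0,0]},{"grip":1,"xyz":[0,0,-0.014],"dr":[0,0,0]}]' | grep -E 'eef|cont'
for i in 1 2 3; do python3 -m jog '[{"grip":1,"xyz":[0,0,0],"dr":[0,0,0]}]' 20| grep -E 'eef|cont'; done
```

```text
eef_pos: [0.6069, 0.0914, 0.2196]
contact_force: [1.7, 0.1, 2.2]
eef_pos: [0.6069, 0.0914, 0.2196]
contact_force: [1.7, 2.0, 1.3]
eef_pos: [0.6069, 0.0914, 0.2197]
contact_force: [1.6, 1.4, 2.2]
eef_pos: [0.6069, 0.0914, 0.2197]
contact_force: [1.8, 1.2, 1.1]
```

```bash
python3 -m jog '[{"grip":1,"xyz":[0,0,-0.0015],"dr":[0,0,0]},{"grip":1,"xyz":[0,0,-0.0025],"dr":[0,0,0]},{"grip":1,"xyz":[0,0,-0.0025],"dr":[0,0,0]},{"grip":1,"xyz":[0,0,-0.0025],"dr":[0,0,0]}]' | grep -E 'eef|cont'
python3 -m jog '[{"grip":0.78,"xyz":[0,0,0],"dr":[0,0,0]},{"grip":0.74,"xyz":[0,0,0],"dr":[0,0,0]},{"grip":0.7,"xyz":[0,0,0],"dr":[0,0,0]},{"grip":0.6,"xyz":[0,0,0],"dr":[0,0,0]},{"grip":0.5,"xyz":[0,0,0],"dr":[0,0,0]},{"grip":0.4,"xyz":[0,0,0],"dr":[0,0,0]},{"grip":0.4,"xyz":[0,0,0],"dr":[0,0,0]}]'
python3 - <<'E'
from h import *
for n in("side","top"):
    im=ctrl.read_camera(n); cv2.imwrite(f"pics/{n}12.png",im[:,:,::-1])
b=cv2.imread('pics/side12.png')[220:340,120:300]
cv2.imwrite('pics/s12.png',cv2.resize(b,None,fx=4.4,fy=4.4,interpolation=cv2.INTER_CUBIC))
E
```

```text
eef_pos: [0.6066, 0.0915, 0.2222]
contact_force: [1.0, 1.7, 1.1]
time: 11.07
eef_pos: [0.6067, 0.0913, 0.2224]
tcp_rot: [-0.682, 0.731, -0.001, -0.001]
contact_force: [-0.3, -0.2, -0.2]
opening: 0.595
```

View pics/s12.png

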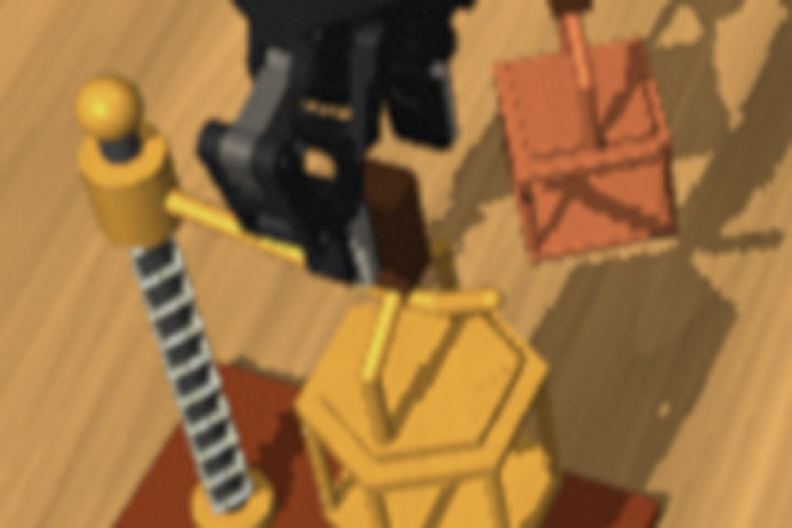

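The fingers have opened clear of the grip, and the frame hangs upright with its peak on the bar. I'll withdraw upward.

```bash
python3 -m jog '[{"grip":0.3,"xyz":[0,0,0],"dr":[0,0,0]},{"grip":0.2,"xyz":[0,0,-0.004],"dr":[0,0,0]},{"grip":0.2,"xyz":[0,0,-0.015],"dr":[0,0,0]},{"grip":0.2,"xyz":[0,0,-0.03],"dr":[0,0,0]},{"grip":0.2,"xyz":[0,0,-0.05],"dr":[0,0,0]},{"grip":0.2,"xyz":[0,0,-0.075],"dr":[0,0,0]},{"grip":0.2,"xyz":[0,0,-0.1],"dr":[0,0,0]},{"grip":0.2,"xyz":[0,0,-0.13],"dr":[0,0,0]},{"grip":0.2,"xyz":[0,0.03,-0.14],"dr":[0,0,0]},{"grip":0.2,"xyz":[0,0.06,-0.14],"dr":[0,0,0]},{"grip":0.2,"xyz":[0,0.09,-0.14],"dr":[0,0,0]},{"grip":0.2,"xyz":[0,0.1,-0.14],"dr":[0,0,0]}]'
python3 -m jog '[{"grip":0.2,"xyz":[0,0,0],"dr":[0,0,0]},{"grip":0.2,"xyz":[0,0,0],"dr":[0,0,0]},{"grip":0.2,"xyz":[0,0,0],"dr":[0,0,0]},{"grip":0.2,"xyz":[0,0,0],"dr":[0,0,0]},{"grip":0.2,"xyz":[0,0,0],"dr":[0,0,0]},{"grip":0.2,"xyz":[0,0,0],"dr":[0,0,0]},{"grip":0.2,"xyz":[0,0,0],"dr":[0,0,0]},{"grip":0.2,"xyz":[0,0,0],"dr":[0,0,0]},{"grip":0.2,"xyz":[0,0,0],"dr":[0,0,0]},{"grip":0.2,"xyz":[0,0,0],"dr":[0,0,0]},{"grip":0.2,"xyz":[0,0,0],"dr":[0,0,0]},{"grip":0.2,"xyz":[0,0,0],"dr":[0,0,0]}]' >/dev/null
python3 - <<'E'
from h import *
for n in("side","top"):
    im=ctrl.read_camera(n); cv2.imwrite(f"pics/{n}13.png",im[:,:,::-1])
a=cv2.imread('pics/side13.png')[130:400,100:400];b=cv2.imread('pics/top13.png')[50:290,180:420]
cv2.imwrite('pics/c13.png',np.hstack([cv2.resize(a,(400,360)),cv2.resize(b,(400,360))]))
im2=ctrl.read_camera("side")[:,:,::-1]; d=cv2.absdiff(im2,cv2.imread('pics/side13.png'))[220:400,100:300];print("frame diff",d.max())
b=cv2.imread('pics/side13.png')[220:340,120:300]
cv2.imwrite('pics/s13.png',cv2.resize(b,None,fx=4.4,fy=4.4,interpolation=cv2.INTER_CUBIC))
E
```

```text
time: 12.17
eef_pos: [0.5047, 0.0991, 0.3647]
tcp_rot: [-0.682, 0.731, -0.001, 0.0]
contact_force: [0.5, 0.1, 0.7]
opening: 0.802
frame diff 7
```

View pics/c13.png

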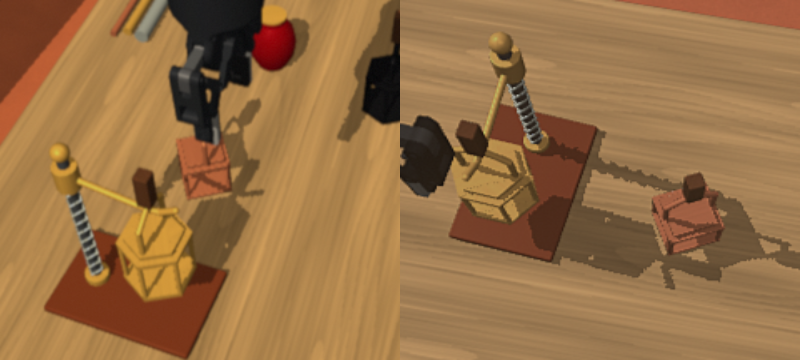

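View pics/s13.png

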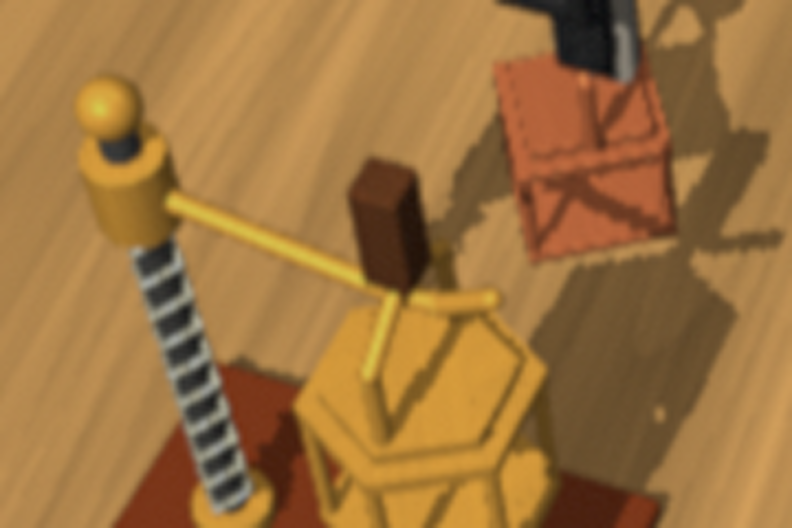

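```bash
python3 - <<'E'
import cv2
cv2.imwrite('pics/t13.png',cv2.resize(cv2.imread('pics/top13.png')[115:205,185:285],None,fx=6,fy=6,interpolation=cv2.INTER_CUBIC))
E
```

```text
(no output)
```

View pics/t13.png

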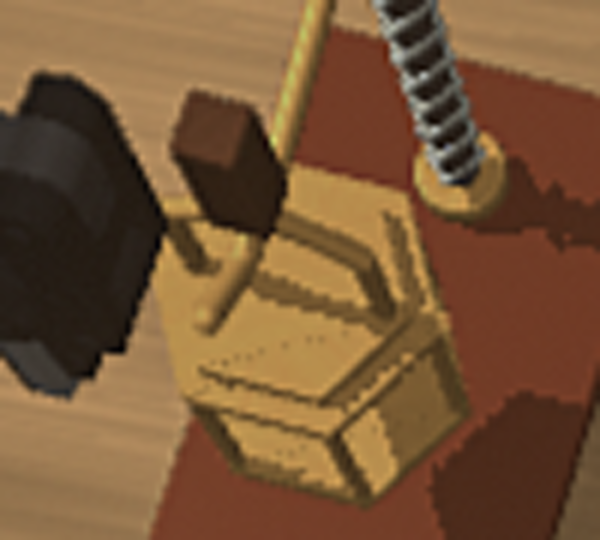

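```bash
python3 - <<'E'
from h import *
s=lambda p:(120+p[0]/4.4-.4,220+p[1]/4.4-.4);t=lambda p:(185+p[0]/6-.4,115+p[1]/6-.4)
print("griptop",tri(s((387,175)),t((212,128))))
print("tip",tri(s((493,299)),t((207,325))))
print("capcorner -x+y",tri(s((487,470)),t((192,402))),"+x-y",tri(s((358,308)),t((408,185))))
E
```

```text
griptop (array([0.6067, 0.0894, 0.2621]), array([0. , 0.1]))
tip (array([0.5738, 0.0936, 0.2137]), array([0.5, 0.8]))
capcorner -x+y (array([0.5747, 0.1148, 0.1428]), array([0.9, 1.5])) +x-y (array([0.6434, 0.067 , 0.1501]), array([0.9, 1.4]))
```

```bash
python3 -c "
from plant import ctrl
print(ctrl.sign_off(), ctrl.get_state()['time'])"
```

```text
the job is handed in; nothing more can be done
the job is handed in; nothing more can be done
```

The brass hex frame is hanging released on the hook, and I handed the job in at about 13.5 s of robot time; no verdict is reported.

- **Tug:** I gripped the frame by its walnut grip and slid the bail over the hook. I then pulled down until the hook had dipped about 20 mm by the camera, at about 10 N of load. I eased off until only the weight was on the hook, then let go and backed the gripper away.
- **Frame position:** In the last two views the grip top is at (0.607, 0.089, 0.262). That is within about 3 mm sideways of the seat I measured at (0.607, 0.092), and the frame is upright to a few hundredths of a radian.
- **Hook and stillness:** The hook is dipped about 5 mm. Two pictures in a row were the same apart from noise.
- **Bystanders:** The copper frame looked unmoved by eye in both views. The globe looked unmoved in the last side view, where the gripper hides part of it. I did not measure either one again.

One disagreement: before hanging, the cap triangulated about 6 mm lower than the arm's reading implied. The first contact with the hook came at about the height the arm's reading predicted. I saw no slip in the grip, so I put the difference down to picking pixels by eye.

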